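# Bed a drawer front in the gluing jig and offer up its brass knob with the tongs

## Robot

A 7-joint arm with a two-finger parallel gripper is mounted at the origin on a cart in front of the work surface, level with it; the furniture and walls round the work are solid. World frame = base frame: x ahead of the robot, y to its left, z up, the work surface at z = 0. Lengths are in m, angles in rad, forces in N, time in s.
With the tool pointing down it reaches from about 0.4 to 0.85 m from the base axis. Payload 10.4 kg.
Tool frame: the origin (TCP) lies on the centre line of the jaws, within the pads' length; the fingertips stand 11 mm ahead of it and the grasp point (between the pads) lies 8 mm behind it (tip_reach is the distance from the TCP to the fingertips, in m); z points along the fingers, y is the line along which they close (so a half turn about z gives the same grasp; the last joint's range is limited). The gripper opens to 85 mm and grips with 20 to 120 N. Pads are 22 mm wide; open, the fingers measure 114 mm over their backs; the gripper's body (76 mm by 85 mm) begins 54 mm behind the grasp point. The pads swing forward as they close: fully open they stand 13 mm farther back than shut.
Start: joints at [-1.243, 0.332, -0.065, 1.46, 0.022, 1.35, -0.088], TCP at [0.215, 0.587, 0.242] pointing down, gripper open.
Joint ranges: [-2.6, 2.6], [-0.5, 2.12], [-1.47, 1.34], [0.16, 2.42], [-1.27, 4.41], [0.06, 2.06], [-2.6, 2.6]. Speed limits (rad/s): [2.22, 2.22, 2.79, 2.79, 3.14, 3.14, 3.14].

## Interface

Orientations are given as a unit quaternion [x, y, z, w].
In Python, from workcell import get_obs, camera, hand_in, tip_reach gives the robot as it stands. The module is installed in compiled form; this text tells all that it offers.
- The arm moves only by the tool move_arm, never from a script. Its argument "plan" is a list of rows, each an object with "delta_pos": the shift along the tool's x, y, z in a scale on which 1.0 is 80 cm, a list of three; "turn": the turn, a rotation vector about the tool's x, y, z in shares of 360 degrees (1.0 is 360 degrees), a list of three; "fingers": the closure, from 0 (fully open) to 1 (shut). A call has 1 to 12 rows; each row is the pose to reach, as a shift and turn from the pose commanded when the call began, along the tool's axes at that moment; what a row does not reach only later rows make up. A row lasts 1/8 s, in which the tool goes at most 62.5 mm and 10.7 degrees, less where a joint would pass 70% of its speed; a pose out of reach is approached as far as the arm can. A shift or turn number past 1, either way, is cut back to 1. A call with a gripper value outside its range is refused whole. The fingers move at their own pace and stop on an object; "force" is the grip in N (left out, the last holds). Time passes only in rows, so rows that repeat a pose let the fingers close. It gives the time, the measured TCP pose, the force, the opening and the grip force at its end, in the units of the state.
- get_obs(): the state, without advancing time (a new reading comes with each control period).
- camera(name): name is "scene" or "top" or "wrist"; returns a dict with "color" (384x512x3 uint8, red, green, blue), "range_z" (384x512 float32, m along the optical axis (not along the pixel's ray), 0 where there is no reading), "fx", "fy", "cx", "cy" (pixels), "R" (3x3) and "t" (3): a world point X has camera coordinates R X + t; the wrist camera has in their place "tool_from_camera" (4x4, takes a point from camera to tool coordinates, whose origin is the TCP and whose axes are the flange's). Camera axes: x right, y down, z forward; pixel columns grow to the right and rows downward; lengths in m; the calibration is good to about 2 mm. A picture is of the moment at which its call begins: read the wrist's pose just before it.
- hand_in(): hands the job in; it is judged then, once.
The state is a dict: "clock": time; "joint_pos": joint angles; "joint_velocities": joint speeds; "tau": joint torques, N m; "position": TCP position; "ee_rot": TCP orientation; "ft_force": force on the tool from outside, world axes, zero at the start; "torque": the same for the moment, N m; "grip_width": opening from 0.0 (shut) to 1.0 (fully open); "grasp_force": force on a finger pad.
Only numpy, scipy, OpenCV 4.12 (cv2) and the standard library are available. Lean on these libraries where they do the work, as an engineer would, in place of code of your own. Each camera call takes 0.05 s, during which the arm holds its last target. There are 200 camera calls.

## Task

We are about to glue a polished brass knob into a small drawer front. First lay the drawer front in the pocket of the wooden gluing jig, bore upwards, flat and fully home, and let go of it; then take the spring tongs, squeeze them shut on the head of the brass knob that stands in the drying board and lift it out, never touching the degreased brass with your own fingers. Finish while still squeezing the tongs, with the knob hanging spigot down over the bore of the drawer front, a few centimetres clear of the wood, and leave the wooden knob and the other things on the bench as they are.

Things in the scene. Friction and masses are not known exactly. Their poses are not given: they have to be found in the camera images.
- drawer_front: small drawer front, a plain rectangular pale wooden board 60 (x) x 100 (y) x 20 mm, about 0.11 kg, lying flat on the bench. Origin: centre of its underside; z up, y along its length. A blind bore, 15 mm wide and 15 mm deep, opens in the middle of its top face.
- jig: gluing jig fixed to the bench: plywood base 110 (x) x 150 (y) x 8 mm; on it wooden rails, 18 mm wide and 14 mm high, frame a pocket 64 (x) x 104 (y) mm. The rails' top inner edges slope outwards by 4 mm as a lead-in. The middle 50 mm of both long sides has no rail, so that fingers pass down there. Origin: centre of its underside; z up, y along the pocket's length.
- jig_pocket (a point): centre of the pocket's floor, 8 mm above the bench, axes as the jig's. The front is home when its underside lies on this floor; it has 2 mm of play all round and fits either way round.
- tongs: spring tongs of steel strip, 178 mm long, 26 mm high, 0.11 kg, lying flat on the bench. Two arms spread from an upright pin at the heel and swing level about it. Origin: foot of the pin; z up, x along the centre line from heel to jaws when open. The -y arm belongs to this body, the other is hinged: at joint value q the centre line points q/2 to the -y side of x.
- tongs_arm (a joint): closing angle of the tongs (rad): 0 open (the start), about 0.22 closed on the brass knob, 0.33 shut empty. A spring opens them: at the scales it takes 5 N at 0 and 8 N at 0.22; more squeeze goes into the knob. Width over the scales shrinks by 87 mm per rad, the jaws' gap by 165 mm. Squeezed a little (0.05 to 0.1) they can be carried open.
- brass_knob: polished brass knob, 0.06 to 0.09 kg, upright in one of the drying board's two holes. Origin: centre of the spigot's lower end; z up. Spigot 12 mm in diameter to z = 16 mm; collar 21 mm in diameter, resting on the board, to 19 mm; neck 14 mm to 27 mm; then the round head, straight upright sides, 26 mm in diameter, 27 to 43 mm; low dome to 47 mm.
- wooden_knob: the other knob in the drying board: wooden, slender and taller, 68 mm over all, its round top 23 mm in diameter. Stays where it is. Origin: centre of the spigot's lower end; z up.
- drying_board: drying board fixed to the bench, a dark wooden block 50 (x) x 120 (y) x 24 mm with two 14 mm holes, 18 mm deep, 38 mm either side of its middle along y. Origin: centre of its underside; z up. Its long sides are clear for the tongs. Either knob may stand in either hole.
- glue_jar: glue jar, 59 mm in diameter, 76 mm tall; a bystander. Origin: centre of its underside.
- oak_wedge: small loose oak wedge, 26 x 80 x 18 mm, lying on the bench; a bystander. Origin: centre of its underside.
- wax_tin: round flat wax tin, 67 mm in diameter, 24 mm high; a bystander. Origin: centre of its underside.
- tongs_scale (a point): middle of the outer face of the -y arm's dark wooden handle scale (one on each arm, 52 mm long, 26 mm high, centred 87 mm from the pin, 13 mm above the underside). Squeeze here, a finger outside each scale. Width over both scales' middles: 57 mm open (63 at their front ends), 38 mm (parallel) closed on the brass knob, 28 mm shut empty.
- tongs_jaw (a point): middle of the -y arm's jaw, root of its V, 13 mm above the underside. Each jaw is a shallow upright V, 22 mm long and 18 mm high, 4 mm deep, its middle 165 mm from the pin, 78 mm beyond the middle of the scales. Gap between the jaws' edges: 56 mm open (79 mm overall), 0 shut.
There are look-alikes about, which are no part of the job. Leave any purple look-alike of the drawer_front alone.

How it is judged:
On the way, in this order (a step that is already met when the one before it is completed fails the run):
1. the drawer front lies flat and home in the jig's pocket, let go (horizontal distance between drawer_front and jig_pocket below 0.006 m and z of drawer_front in the frame of jig_pocket below 0.002 m and angle between drawer_front's own z axis and vertical below 0.04 rad and angle between the y axis of drawer_front and the y axis of jig, either way round below 0.08 rad and contact force between the fingers and drawer_front below 0.1 N), for 0.2 s.
2. the brass knob is drawn out of the drying board in the squeezed tongs (contact force between tongs and brass_knob above 2 N and contact force between the fingers and tongs above 2 N and height (world z) of brass_knob above 0.028 m), for 0.2 s.
At the end, for the whole second after the job is handed in: The front lies flat and square in the jig (within 2 mm of the floor, 6 mm of centre). The squeezed tongs hold the brass knob (over 2 N) still, spigot down (0.35 rad), within 20 mm of the bore's axis, its end 10 to 120 mm above the front. Tongs and knob touch neither front nor jig (horizontal distance between drawer_front and jig_pocket below 0.006 m and z of drawer_front in the frame of jig_pocket below 0.002 m and angle between drawer_front's own z axis and vertical below 0.04 rad and angle between the y axis of drawer_front and the y axis of jig, either way round below 0.08 rad and horizontal distance between brass_knob and drawer_front below 0.02 m and z of brass_knob in the frame of drawer_front between 0.03 and 0.14 m and angle between brass_knob's own z axis and vertical below 0.35 rad and linear speed of brass_knob below 0.03 m/s and contact force between tongs and brass_knob above 2 N and contact force between the fingers and tongs above 2 N and contact force between each of brass_knob, tongs and drawer_front below 0.1 N and contact force between tongs and jig below 0.1 N); the arm keeps its last pose, push and grip.
It fails at once if the robot touches the brass knob itself (contact force between the arm and brass_knob above 0.3 N).
It fails at once if the wooden knob is disturbed (distance of wooden_knob from where it was at the start of the episode above 0.015 m or angle between wooden_knob's own z axis and vertical above 0.5 rad).
It fails at once if a bystander is pushed about or knocked over (distance of any of glue_jar, oak_wedge, wax_tin from where it was at the start of the episode above 0.03 m or angle between glue_jar's own z axis and vertical above 0.5 rad).
It also fails if it takes over 67 s, if anything falls off the work surface, if the arm or the gripper's body presses on something with over 40 N, if the wrist force passes 120 N, or if a joint passes its speed limit or range.

## Working session

There is one attempt and no reset: what is moved stays moved. The work goes in short steps, Python scripts to look and compute and a tool call to move; the robot and the scene stay as the last step left them, time stands still between calls to the robot, and variables do not carry over. Pictures are saved under pics/ and viewed, at most 12 in all, crops included, and the job is handed in when it is done.

Besides the shell and the picture viewer there is one more tool, called as name(argument=value, ...) on one line, values as JSON. move_arm: Moves the arm, as the interface text tells. Its arguments: {"type":"object","properties":{"plan":{"type":"array","items":{"type":"object","properties":{"delta_pos":{"type":"array","items":{"type":"number"}},"turn":{"type":"array","items":{"type":"number"}},"fingers":{"type":"number"}}}},"force":{"type":"number"}},"required":["plan"]}

```bash
mkdir -p pics; cat > h.py <<'E'
import numpy as np, cv2
from workcell import get_obs, camera, hand_in, tip_reach
from scipy.spatial.transform import Rotation as Ro
np.set_printoptions(precision=4,suppress=True)
def cloud(c):
    z=c["range_z"];v,u=np.mgrid[:384,:512]
    P=np.stack([(u-c["cx"])/c["fx"]*z,(v-c["cy"])/c["fy"]*z,z],-1)
    return (P-c["t"])@c["R"]   # R^T (p-t)
def ray(c,u,v,h):
    d=c["R"].T@np.array([(u-c["cx"])/c["fx"],(v-c["cy"])/c["fy"],1.]);o=-c["R"].T@c["t"]
    return o+d*(h-o[2])/d[2]
E
python3 - <<'E'
from h import *
import pickle
o=get_obs();print(o)
print(tip_reach() if callable(tip_reach) else tip_reach)
d={}
for n in("scene","top"):
    c=camera(n);d[n]=c;print(n,c["fx"],c["fy"],c["cx"],c["cy"],-c["R"].T@c["t"])
    cv2.imwrite(f"pics/{n}0.png",cv2.resize(c["color"][...,::-1],(800,600),interpolation=cv2.INTER_CUBIC))
pickle.dump(d,open("d0.pkl","wb"))
E
```

```text
{'clock': 0.0, 'joint_pos': array([-1.2426,  0.3329, -0.0647,  1.461 ,  0.0216,  1.3499, -0.0885]), 'joint_velocities': array([-0.0003, -0.0008, -0.0005, -0.001 ,  0.0008,  0.0017,  0.001 ]), 'tau': array([ -0.0007, -62.5428,   0.049 , -39.1613,   0.0163,   0.0097,
        -0.    ]), 'position': array([0.2147, 0.5866, 0.2415]), 'ee_rot': array([ 0.1745,  0.9847, -0.0007, -0.0001]), 'ft_force': array([-0.6471, -0.5913,  0.3759]), 'torque': array([-0.0025,  0.0049,  0.03  ]), 'grasp_force': 0.0, 'grip_width': 1.00050206399789}
0.011
scene 498.8687842399154 498.8687842399154 257.3297498728582 183.57445276761246 [-0.3729  0.8356  0.5884]
top 445.658064780222 445.658064780222 252.70070925534762 194.91865245756142 [0.3198 0.1815 0.9777]
```

View pics/top0.png

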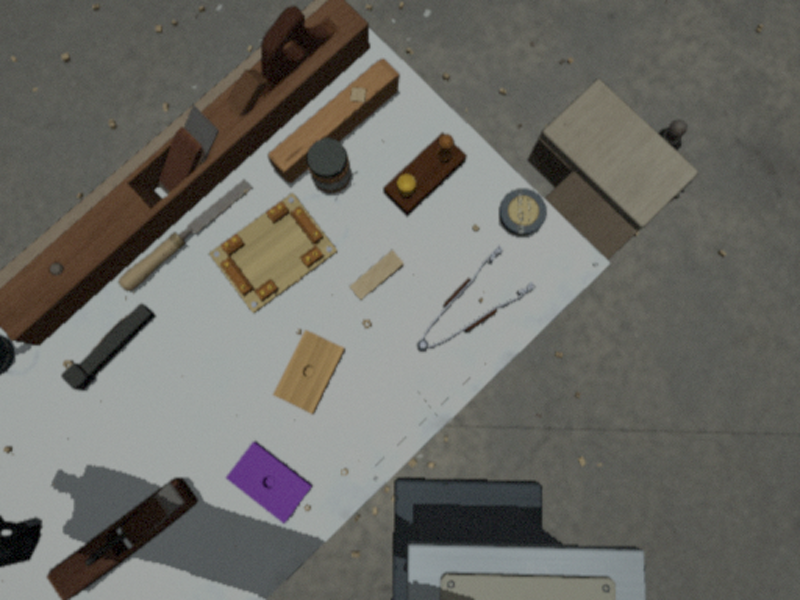

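View pics/scene0.png

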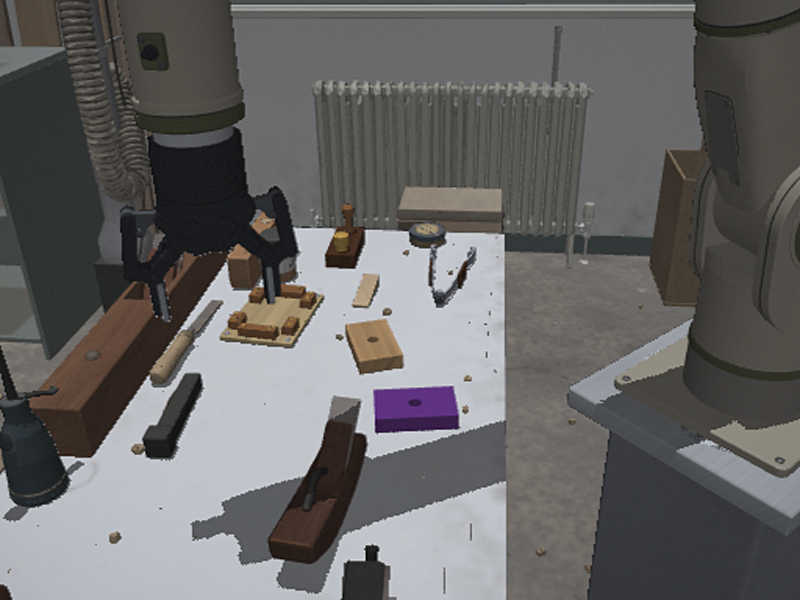

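The top view shows the pale drawer front with its bore at (310,372) and the purple look-alike at (268,482), which I leave alone. The jig is at (273,252) and the drying board holds the brass knob at (407,183) and the wooden knob at (446,143). The tongs' heel is at (422,345), with jaws at (497,252) and (530,288). The wedge is at (377,275), the jar at (329,165) and the tin at (522,212).

```bash
cat > m.py <<'E'
from h import *
import pickle
d=pickle.load(open("d0.pkl","rb"));c=d["top"];P=cloud(c);s=.64
for n,(u,v),h in [("front",(310,372),.02),("bore",(308,371),.02),("jig",(273,252),.008),("brass",(407,183),.0525),("woodk",(446,143),.076),("heel",(422,345),.026),("j1",(497,252),.02),("j2",(530,288),.02),("wedge",(377,275),.018),("jar",(329,165),.076),("tin",(522,212),.024),("purple",(268,482),.02)]:
    print(n,ray(c,u*s,v*s,h),P[int(v*s),int(u*s)])
hsv=cv2.cvtColor(c["color"],cv2.COLOR_RGB2HSV)
for n,(u,v),r in [("front",(310,372),40),("wedge",(377,275),30),("brass",(407,183),16),("board",(425,173),50),("jig",(273,252),65)]:
    u,v,r=int(u*s),int(v*s),int(r*s);print(n,hsv[v-4,u+4],hsv[v+4,u+4])
# saturated blobs
Z=P[...,2]
def rect(name,mask,h,box):
    m=np.zeros_like(mask,np.uint8);u0,v0,u1,v1=[int(x*s) for x in box];m[v0:v1,u0:u1]=mask[v0:v1,u0:u1]
    n,l,st,ce=cv2.connectedComponentsWithStats(m);k=1+st[1:,4].argmax();m=(l==k).astype(np.uint8)
    ct=max(cv2.findContours(m,0,cv2.CHAIN_APPROX_NONE)[0],key=cv2.contourArea)[:,0]
    W=np.array([ray(c,a,b,h)[:2] for a,b in ct],np.float32)
    R=cv2.minAreaRect(W);B=cv2.boxPoints(R);e=B[1]-B[0];f=B[2]-B[1]
    L=e if np.hypot(*e)>np.hypot(*f) else f
    print(name,st[k],np.array(R[0]),np.array(R[1]),"long axis deg",np.degrees(np.arctan2(L[1],L[0]))%180)
S,H=hsv[...,1],hsv[...,0]
warm=(S>60)&(H<35)
rect("front",warm&(Z>.012),.02,(260,315,360,425))
rect("frontall",warm,.02,(260,315,360,425))
rect("jig",warm,.008,(200,185,345,320))
rect("board",(Z>.012)|(S>90),.024,(375,125,475,222))
rect("brass",(H>18)&(H<32)&(S>150),.0515,(375,160,430,205))
rect("heelarms",(Z<.04)&(hsv[...,2]<130),.026,(405,235,545,360))
E
python3 m.py
```

```text
front [0.3774 0.2997 0.02  ] [0.3786 0.3028 0.0021]
bore [0.3787 0.3025 0.02  ] [0.3806 0.3048 0.0036]
jig [0.5476 0.3615 0.008 ] [0.5482 0.3631 0.008 ]
brass [0.6395 0.1729 0.0525] [0.6389 0.1739 0.055 ]
woodk [0.6895 0.1212 0.076 ] [0.6912 0.1221 0.0745]
heel [0.4177 0.147  0.026 ] [0.4195 0.1471 0.0248]
j1 [0.5525 0.0435 0.02  ] [0.5517 0.0445 0.0258]
j2 [ 0.502  -0.0027  0.02  ] [ 0.5029 -0.0025  0.0189]
wedge [0.5157 0.2117 0.018 ] [0.5178 0.2127 0.0074]
jar [0.6542 0.2793 0.076 ] [0.654  0.2801 0.0801]
tin [0.6105 0.0087 0.024 ] [0.6117 0.0091 0.0254]
purple [0.2293 0.3494 0.02  ] [0.2288 0.3532 0.0047]
front [ 18 115 140] [ 19 115 142]
wedge [ 21  66 144] [21 18 98]
brass [ 21 138 116] [ 22 226  71]
board [ 14 179  60] [ 11 182  56]
jig [ 23  89 149] [ 22  90 145]
front [ 175  212   45   53 1233] [0.3792 0.3022] [0.0594 0.0984] long axis deg 156.04916
frontall [ 175  212   45   53 1294] [0.3789 0.3017] [0.0606 0.0984] long axis deg 155.9591
jig [ 135  124   80   76 3054] [0.5482 0.362 ] [0.1091 0.1472] long axis deg 128.87973
board [ 245   84   54   53 1262] [0.6689 0.1464] [0.0539 0.1268] long axis deg 135.4617
brass [254 111  13  15 135] [0.6385 0.1741] [0.0301 0.0262] long axis deg 19.13614
heelarms [267 184  74  41 214] [0.4547 0.0737] [0.0202 0.1801] long axis deg 118.020035
```

```bash
python3 - <<'E'
from h import *
import pickle
c=pickle.load(open("d0.pkl","rb"))["top"]["color"]
cv2.imwrite("pics/cropA.png",cv2.resize(c[70:250,165:365,::-1],(780,600)[:2] if 0 else (666,600),interpolation=cv2.INTER_CUBIC))
E
```

```text
(no output)
```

View pics/cropA.png

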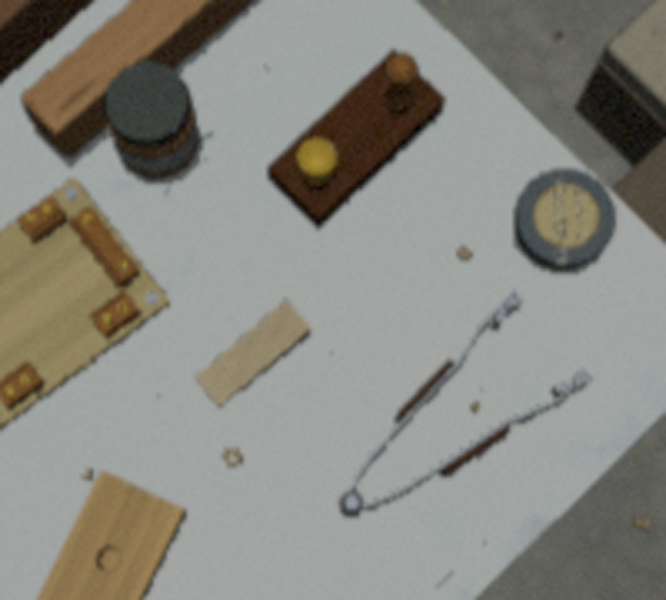

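Two candidates for the drawer front: the pale wooden board with a bore at (310,372), and the purple one at (268,482). The pale one fits the description. Two candidates for the knob: the squat yellow one at (407,183), crop (317,158), and the slender brown one at (446,143). The yellow one is the brass knob. The enlarged crop confirms both choices. It also shows the tongs' scales at crop (424,392) and (476,452), with the heel at (351,502).

```bash
cat >> m.py <<'E'
print("----")
rail=(S>150)&(H<25)
def pts(name,mask,h,box):
    m=np.zeros(mask.shape,np.uint8);u0,v0,u1,v1=box;m[v0:v1,u0:u1]=mask[v0:v1,u0:u1]
    m=cv2.morphologyEx(m,cv2.MORPH_OPEN,np.ones((2,2)))
    n,l,st,ce=cv2.connectedComponentsWithStats(m);o=[]
    for k in range(1,n):
        if st[k,4]>12:
            v,u=np.where(l==k);W=np.array([ray(c,a,b,h)[:2] for a,b in zip(u,v)],np.float32)
            R=cv2.minAreaRect(W);print(name,st[k,4],"mean",W.mean(0),"rect",np.array(R[0]),np.array(R[1]),R[2]);o.append(W)
    return o
o=pts("rail",rail,.022,(130,118,220,205))
if o:
    R=cv2.minAreaRect(np.vstack(o));print("rails",R, cv2.boxPoints(R))
pts("scale",(S>60)&(hsv[...,2]<120)&((H<20)|(H>165)),.026,(278,170,325,220))
pts("heel",(hsv[...,2]<120),.026,(264,214,276,228))
pts("jaws",(hsv[...,2]<135),.022,(305,155,345,195))
E
python3 m.py | sed -n '/----/,$p'
```

```text
----
rail 72 mean [0.6003 0.3538] rect [0.6    0.3533] [0.0166 0.0244] 33.702980041503906
rail 139 mean [0.5833 0.3116] rect [0.5827 0.3121] [0.0546 0.0152] 38.79634094238281
rail 75 mean [0.5523 0.4142] rect [0.5516 0.4143] [0.0164 0.024 ] 39.85031509399414
rail 79 mean [0.5375 0.3023] rect [0.5376 0.3025] [0.015  0.0255] 36.032325744628906
rail 143 mean [0.5062 0.4051] rect [0.5071 0.4061] [0.0545 0.0147] 39.12050247192383
rail 72 mean [0.4884 0.3638] rect [0.4884 0.3635] [0.0142 0.0246] 47.6745491027832
rails ((0.544641375541687, 0.3588123023509979), (0.09750491380691528, 0.13554877042770386), 38.79634094238281) [[0.4642 0.3811]
 [0.5491 0.2754]
 [0.6251 0.3365]
 [0.5402 0.4422]]
heel 20 mean [0.4125 0.1475] rect [0.4141 0.146 ] [0.0107 0.0107] 1.4101756811141968
jaws 17 mean [0.5475 0.0424] rect [0.5471 0.0417] [0.0068 0.0089] 1.407090425491333
jaws 19 mean [0.5379 0.054 ] rect [0.5389 0.0549] [0.0092 0.0088] 0.22134818136692047
jaws 49 mean [0.4889 0.01  ] rect [0.4892 0.0114] [0.0088 0.0416] 27.963085174560547
```

Units first: shifts go in shares of 80 cm and turns go in shares of 360 degrees. So -0.252 m / 0.8 = -0.315, -0.211 m / 0.8 = -0.2638, 0.068 rad / 6.2832 = 0.0108.

move_arm(plan=[{"delta_pos":[-0.315,-0.2638,0.1125],"turn":[0,0,0.0108],"fingers":0},{"delta_pos":[-0.315,-0.2638,0.1125],"turn":[0,0,0.0108],"fingers":0},{"delta_pos":[-0.315,-0.2638,0.1125],"turn":[0,0,0.0108],"fingers":0},{"delta_pos":[-0.315,-0.2638,0.1125],"turn":[0,0,0.0108],"fingers":0},{"delta_pos":[-0.315,-0.2638,0.1125],"turn":[0,0,0.0108],"fingers":0},{"delta_pos":[-0.315,-0.2638,0.1125],"turn":[0,0,0.0108],"fingers":0},{"delta_pos":[-0.315,-0.2638,0.1125],"turn":[0,0,0.0108],"fingers":0},{"delta_pos":[-0.315,-0.2638,0.1125],"turn":[0,0,0.0108],"fingers":0},{"delta_pos":[-0.315,-0.2638,0.1125],"turn":[0,0,0.0108],"fingers":0}])

```text
clock: 1.23
position: [0.3784, 0.3034, 0.1525]
ee_rot: [0.207, 0.978, 0.0, 0.0]
ft_force: [0.5, 0.3, 0.6]
grip_width: 1.002
grasp_force: 0.0
```

```bash
cat >> h.py <<'E'
def wcam():
    o=get_obs();c=camera("wrist");M=np.asarray(c["tool_from_camera"]);R=Ro.from_quat(o["ee_rot"]).as_matrix()
    Rw=R@M[:3,:3];tw=R@M[:3,3]+o["position"];c["R"]=Rw.T;c["t"]=-Rw.T@tw;return o,c
def yaw(o): 
    y=Ro.from_quat(o["ee_rot"]).as_matrix()[:,1];return np.degrees(np.arctan2(y[1],y[0]))
def totool(o,p):  # world point -> tool-frame shift
    return Ro.from_quat(o["ee_rot"]).inv().apply(np.asarray(p)-o["position"])
E
python3 - <<'E'
from h import *
o,c=wcam();print(o["position"],yaw(o),o["clock"],o["joint_pos"])
P=cloud(c);hsv=cv2.cvtColor(c["color"],cv2.COLOR_RGB2HSV)
m=((hsv[...,1]>60)&(hsv[...,0]<35)&(P[...,2]<.05)&(P[...,2]>.012)).astype(np.uint8)
n,l,st,ce=cv2.connectedComponentsWithStats(m)
for k in range(1,n):
    if st[k,4]>800:
        R=cv2.minAreaRect(P[l==k][:,:2].astype(np.float32));print(st[k],R)
cv2.imwrite("pics/w1.png",c["color"][...,::-1])
E
```

```text
[0.3784 0.3034 0.1525] 66.12095549289636 1.225 [-0.8912  0.0958  0.1279  1.9423 -0.014   1.1038  0.3964]
[ 217  120   80  125 9121] ((0.37752166390419006, 0.3019065260887146), (0.059935539960861206, 0.10022944957017899), 66.06195831298828)
[ 403  248   76   64 1514] ((0.5176680684089661, 0.4163132905960083), (0.08133997023105621, 0.02209550514817238), 30.33285140991211)
```

View pics/w1.png

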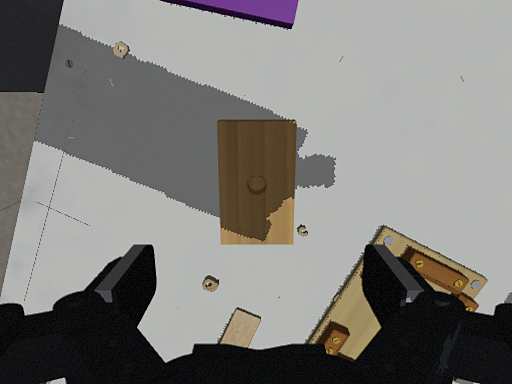

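The front is dead below the gripper, with its bore at pixel (257,184). The purple board is at the top edge and the jig at lower right. Descending to grasp.

To row units: 0.139 m / 0.8 = 0.1738, 0.11 m / 0.8 = 0.1375.

move_arm(plan=[{"delta_pos":[0,-0.0018,0.075],"turn":[0,0,0],"fingers":0},{"delta_pos":[0,-0.0018,0.1375],"turn":[0,0,0],"fingers":0},{"delta_pos":[0,-0.0018,0.1738],"turn":[0,0,0],"fingers":0},{"delta_pos":[0,-0.0018,0.1738],"turn":[0,0,0],"fingers":0},{"delta_pos":[0,-0.0018,0.1738],"turn":[0,0,0],"fingers":0},{"delta_pos":[0,-0.0018,0.1738],"turn":[0,0,0],"fingers":1},{"delta_pos":[0,-0.0018,0.1738],"turn":[0,0,0],"fingers":1},{"delta_pos":[0,-0.0018,0.1738],"turn":[0,0,0],"fingers":1},{"delta_pos":[0,-0.0018,0.1738],"turn":[0,0,0],"fingers":1},{"delta_pos":[0,-0.0018,0.1738],"turn":[0,0,0],"fingers":1}], force=40)

```text
clock: 2.52
position: [0.379, 0.3017, 0.0148]
ee_rot: [0.208, 0.978, 0.001, 0.001]
ft_force: [-1.4, -0.2, 6.3]
grip_width: 0.692
grasp_force: 42.2
```

To row units: -0.13 m / 0.8 = -0.1625, 0.121 m / 0.8 = 0.1513, 0.474 rad / 6.2832 = 0.0754.

move_arm(plan=[{"delta_pos":[0,0,-0.075],"turn":[0,0,0]},{"delta_pos":[-0.0375,0.0375,-0.125],"turn":[0,0,0.0159]},{"delta_pos":[-0.0875,0.0813,-0.125],"turn":[0,0,0.0446]},{"delta_pos":[-0.1375,0.125,-0.125],"turn":[0,0,0.0668]},{"delta_pos":[-0.1625,0.1513,-0.125],"turn":[0,0,0.0754]},{"delta_pos":[-0.1625,0.1513,-0.125],"turn":[0,0,0.0754]},{"delta_pos":[-0.1625,0.1513,-0.125],"turn":[0,0,0.0754]},{"delta_pos":[-0.1625,0.1513,-0.125],"turn":[0,0,0.0754]},{"delta_pos":[-0.1625,0.1513,-0.125],"turn":[0,0,0.0754]}])

```text
validation failed for argument at $.pl...
```

```bash
python3 - <<'E'
from h import *
o,c=wcam();print(o["position"],yaw(o),o["clock"],o["joint_pos"],o["grip_width"],o["grasp_force"])
P=cloud(c);hsv=cv2.cvtColor(c["color"],cv2.COLOR_RGB2HSV);S,H=hsv[...,1],hsv[...,0];Z=P[...,2]
m=((S>130)&(H<25)&(Z<.03)&(Z>.019)).astype(np.uint8)
n,l,st,ce=cv2.connectedComponentsWithStats(m)
for k in range(1,n):
    if st[k,4]>100: 
        Q=P[l==k];print("rail",st[k],Q.mean(0),cv2.minAreaRect(Q[:,:2].astype(np.float32)))
m=((S>40)&(Z>.09)&(H<35)).astype(np.uint8)
n,l,st,ce=cv2.connectedComponentsWithStats(m);k=1+st[1:,4].argmax();Q=P[l==k];print("front",st[k],cv2.minAreaRect(Q[:,:2].astype(np.float32)),Q[:,2].mean())
cv2.imwrite("pics/w2.png",c["color"][...,::-1])
E
```

```text
[0.379  0.3017 0.0148] 66.00780149867158 2.525 [-0.877   0.2921  0.1224  2.0531 -0.0496  0.7966  0.4269] 0.6917282915194352 42.187310457229614
front [224 262   2   1   2] ((0.3176945745944977, 0.32897791266441345), (0.0, 0.0), 0.0) 0.1463307994557931
```

View pics/w2.png

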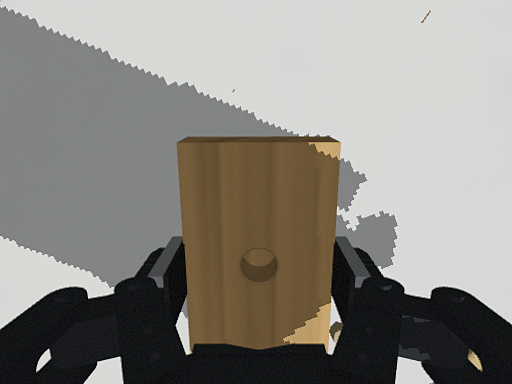

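The move was refused because every row needs "fingers". The picture shows the front gripped across its width, with the bore at (258,264). I'll send the lift again.

To row units: -0.13 m / 0.8 = -0.1625, 0.121 m / 0.8 = 0.1513, 0.474 rad / 6.2832 = 0.0754.

move_arm(plan=[{"delta_pos":[0,0,-0.075],"turn":[0,0,0],"fingers":1},{"delta_pos":[-0.0375,0.0375,-0.125],"turn":[0,0,0.0159],"fingers":1},{"delta_pos":[-0.0875,0.0813,-0.125],"turn":[0,0,0.0446],"fingers":1},{"delta_pos":[-0.1375,0.125,-0.125],"turn":[0,0,0.0668],"fingers":1},{"delta_pos":[-0.1625,0.1513,-0.125],"turn":[0,0,0.0754],"fingers":1},{"delta_pos":[-0.1625,0.1513,-0.125],"turn":[0,0,0.0754],"fingers":1},{"delta_pos":[-0.1625,0.1513,-0.125],"turn":[0,0,0.0754],"fingers":1},{"delta_pos":[-0.1625,0.1513,-0.125],"turn":[0,0,0.0754],"fingers":1},{"delta_pos":[-0.1625,0.1513,-0.125],"turn":[0,0,0.0754],"fingers":1}])

```text
clock: 3.7
position: [0.5458, 0.3587, 0.1138]
ee_rot: [0.431, 0.902, 0.0, -0.0]
ft_force: [0.1, -0.6, -0.8]
grip_width: 0.69
grasp_force: 45.1
```

```bash
cat > w.py <<'E'
from h import *
import sys
o,c=wcam();print(o["position"],yaw(o),o["clock"],o["joint_pos"],o["grip_width"],o["grasp_force"])
P=cloud(c);hsv=cv2.cvtColor(c["color"],cv2.COLOR_RGB2HSV);S,H=hsv[...,1],hsv[...,0];Z=P[...,2]
m=((S>130)&(H<25)&(Z<.03)&(Z>.019)).astype(np.uint8)
n,l,st,ce=cv2.connectedComponentsWithStats(m)
for k in range(1,n):
    if st[k,4]>100: 
        Q=P[l==k];print("rail",st[k],Q.mean(0),cv2.minAreaRect(Q[:,:2].astype(np.float32)))
m=((S>60)&(Z>.09)&(Z<.16)&(H<35)).astype(np.uint8)
n,l,st,ce=cv2.connectedComponentsWithStats(m)
if n>1:
    k=1+st[1:,4].argmax();Q=P[l==k];print("front",st[k],cv2.minAreaRect(Q[:,:2].astype(np.float32)),Q.mean(0),np.linalg.lstsq(np.c_[Q[:,:2],np.ones(len(Q))],Q[:,2],rcond=None)[0])
cv2.imwrite("pics/%s.png"%sys.argv[1],c["color"][...,::-1])
E
python3 w.py w3
```

```text
[0.5458 0.3587 0.1138] 38.87511716616856 3.7 [-0.8308  0.4898  0.2399  1.5408 -0.1246  1.1257  0.1142] 0.6903116273170604 45.13455033302307
rail [463   0  12  25 107] [0.5684 0.5246 0.0243] ((0.5682711601257324, 0.5248168706893921), (0.0021300071384757757, 0.013932536356151104), 47.02461624145508)
rail [460  40  14  84 389] [0.5962 0.4974 0.0244] ((0.5967787504196167, 0.49695855379104614), (0.0021211544517427683, 0.04904627427458763), 45.17074966430664)
rail [ 220   90   89   29 2216] [0.509  0.4098 0.0217] ((0.5092405676841736, 0.40993744134902954), (0.055644821375608444, 0.017194105312228203), 38.850772857666016)
rail [186 116  29  21 523] [0.4854 0.3737 0.0218] ((0.48550671339035034, 0.3736535608768463), (0.017604004591703415, 0.012554418295621872), 40.397186279296875)
rail [314 116  29  26 503] [0.5497 0.425  0.0216] ((0.5504571795463562, 0.42365431785583496), (0.017947396263480186, 0.01583634503185749), 38.936317443847656)
rail [458 125  12  38 153] [0.6233 0.4709 0.0245] ((0.6237457394599915, 0.4703434109687805), (0.0019266610033810139, 0.024821024388074875), 44.59869384765625)
rail [455 202  12  62 217] [0.6655 0.4295 0.0253] ((0.6679043173789978, 0.4270370304584503), (0.0018166746012866497, 0.04699329286813736), 45.955238342285156)
front [  177   136   164   217 31456] ((0.5424121022224426, 0.36369603872299194), (0.06378939002752304, 0.09141771495342255), 38.41504669189453) [0.5379 0.3683 0.1182] [ 0.0046 -0.0089  0.1191]
```

View pics/w3.png

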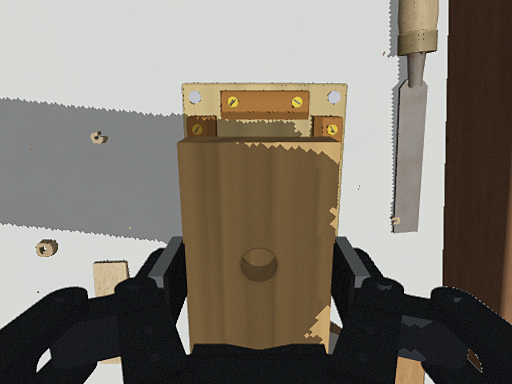

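The front hangs level above the jig. The far end rail is at (264,104), the short side rails at (200,126) and (328,128), and the bore at (258,264).

```bash
python3 - <<'E'
from h import *
o,c=wcam();P=cloud(c);hsv=cv2.cvtColor(c["color"],cv2.COLOR_RGB2HSV);S,V=hsv[...,1],hsv[...,2]
print(o["position"])
a=np.radians(38.87);ex=np.array([np.cos(a),np.sin(a)]);ey=np.array([-ex[1],ex[0]])
f=lambda p:np.array([(p-o["position"])[:2]@ex,(p-o["position"])[:2]@ey])*1e3
# front far edge from depth
top=(np.abs(P[...,2]-.1182)<.004)&(S>50)
Q=P[top];q=np.c_[(Q[:,:2]-o["position"][:2])@ex,(Q[:,:2]-o["position"][:2])@ey]*1e3
print("front x range",np.percentile(q[:,0],[.5,99.5]),"ymax",np.percentile(q[:,1],99.8),Q[:,2].mean())
for h in(.116,.118,.120):print("bore",h,f(ray(c,258.5,264,h)), "edge",f(ray(c,178.5,143,h)),f(ray(c,340.5,141,h)))
r=(np.abs(P[...,2]-.0218)<.003)&(S>130)&(hsv[...,0]<25)
r[:, 360:]=0;r[150:]=0
Q=P[r];q=np.c_[(Q[:,:2]-o["position"][:2])@ex,(Q[:,:2]-o["position"][:2])@ey]*1e3
print("rails x range",np.percentile(q[:,0],[.3,99.7]),"ymax",np.percentile(q[:,1],[99.5]))
far=q[q[:,1]>52];print("end rail y",np.percentile(far[:,1],[1,99]),far[:,0].mean(),np.percentile(far[:,0],[.5,99.5]))
b=(np.abs(P[...,2]-.008)<.004)&(S>50)&(hsv[...,0]<35);b[:,360:]=0;b[:80]=0;b[140:]=0
Q=P[b];q=np.c_[(Q[:,:2]-o["position"][:2])@ex,(Q[:,:2]-o["position"][:2])@ey]*1e3
print("base x",np.percentile(q[:,0],[.5,99.5]),"y",np.percentile(q[:,1],99.5))
E
```

```text
[0.5459 0.3586 0.1137]
front x range [-29.8617  29.5189] ymax 51.432534717628045 0.11874223156784022
bore 0.116 [-0.1672  0.9589] edge [-30.0053  50.6248] [30.4254 51.3455]
bore 0.118 [-0.1654  1.9811] edge [-29.542   50.8788] [29.954  51.5883]
bore 0.12 [-0.1636  3.0032] edge [-29.0787  51.1328] [29.4826 51.8312]
rails x range [-45.8895  52.7521] ymax [71.4485]
end rail y [52.5362 70.8753] 3.1803268042121546 [-44.7351  51.4025]
base x [-113.3556   57.5576] y 76.18510713507989
```

To row units: 0.091 m / 0.8 = 0.1138, 0.089 m / 0.8 = 0.1113.

move_arm(plan=[{"delta_pos":[0,0.0035,0.05],"turn":[0,0,0],"fingers":1},{"delta_pos":[0,0.0035,0.0875],"turn":[0,0,0],"fingers":1},{"delta_pos":[0,0.0035,0.1],"turn":[0,0,0],"fingers":1},{"delta_pos":[0,0.0035,0.1075],"turn":[0,0,0],"fingers":1},{"delta_pos":[0,0.0035,0.1113],"turn":[0,0,0],"fingers":1},{"delta_pos":[0,0.0035,0.1138],"turn":[0,0,0],"fingers":1},{"delta_pos":[0,0.0035,0.1138],"turn":[0,0,0],"fingers":1},{"delta_pos":[0,0.0035,0.1138],"turn":[0,0,0],"fingers":1}])

```text
clock: 4.8
position: [0.5489, 0.3606, 0.023]
ee_rot: [0.432, 0.902, 0.001, 0.0]
ft_force: [0.3, -1.1, 1.8]
grip_width: 0.688
grasp_force: 45.4
```

To row units: -0.15 m / 0.8 = -0.1875, -0.12 m / 0.8 = -0.15.

move_arm(plan=[{"delta_pos":[0,0,0],"turn":[0,0,0],"fingers":0},{"delta_pos":[0,0,0],"turn":[0,0,0],"fingers":0},{"delta_pos":[0,0,0],"turn":[0,0,0],"fingers":0},{"delta_pos":[0,0,0],"turn":[0,0,0],"fingers":0},{"delta_pos":[0,0,-0.075],"turn":[0,0,0],"fingers":0},{"delta_pos":[0,0,-0.15],"turn":[0,0,0],"fingers":0},{"delta_pos":[0.0375,0,-0.1875],"turn":[0,0,0],"fingers":0},{"delta_pos":[0.0375,0,-0.1875],"turn":[0,0,0],"fingers":0},{"delta_pos":[0.0375,0,-0.1875],"turn":[0,0,0],"fingers":0}])

```text
clock: 5.92
position: [0.5296, 0.3832, 0.1715]
ee_rot: [0.432, 0.902, -0.001, -0.0]
ft_force: [-0.1, 0.3, -0.1]
grip_width: 1.002
grasp_force: 0.0
```

```bash
python3 - <<'E'
from h import *
o,c=wcam();P=cloud(c);hsv=cv2.cvtColor(c["color"],cv2.COLOR_RGB2HSV);S,H=hsv[...,1],hsv[...,0];Z=P[...,2]
print(o["position"],yaw(o),o["clock"])
m=((Z>.024)&(Z<.04)&(S>50)&(H<35)).astype(np.uint8)
n,l,st,ce=cv2.connectedComponentsWithStats(m);k=1+st[1:,4].argmax();Q=P[l==k]
print("front",st[k],cv2.minAreaRect(Q[:,:2].astype(np.float32)),Q[:,2].mean(),np.linalg.lstsq(np.c_[Q[:,:2]-Q[:,:2].mean(0),np.ones(len(Q))],Q[:,2],rcond=None)[0])
r=((np.abs(Z-.0215)<.002)&(S>130)&(H<25)).astype(np.uint8)
n,l,st,ce=cv2.connectedComponentsWithStats(r);A=[]
for k in range(1,n):
    if st[k,4]>150 and np.linalg.norm(P[l==k].mean(0)[:2]-[.548,.361])<.09: A.append(P[l==k][:,:2]);print(st[k],A[-1].mean(0))
print(cv2.minAreaRect(np.vstack(A).astype(np.float32)))
cv2.imwrite("pics/w4.png",c["color"][...,::-1])
E
```

```text
[0.5296 0.3832 0.1715] 38.84725636489472 5.925
front [ 223  155   74  114 7872] ((0.5475865006446838, 0.3614698052406311), (0.060177821666002274, 0.10043295472860336), 38.79857635498047) 0.028001768469564238 [ 0.     -0.0008  0.028 ]
[ 226  129   69   22 1348] [0.5083 0.4104]
[200 149  22  35 634] [0.4901 0.3673]
[299 149  22  35 643] [0.5545 0.419 ]
[204 238  20  31 537] [0.5394 0.306 ]
[296 238  21  31 533] [0.6037 0.3577]
[229 269  62  15 892] [0.5856 0.3145]
((0.5469760894775391, 0.3625919222831726), (0.0997789055109024, 0.13885793089866638), 38.696617126464844)
```

View pics/w4.png

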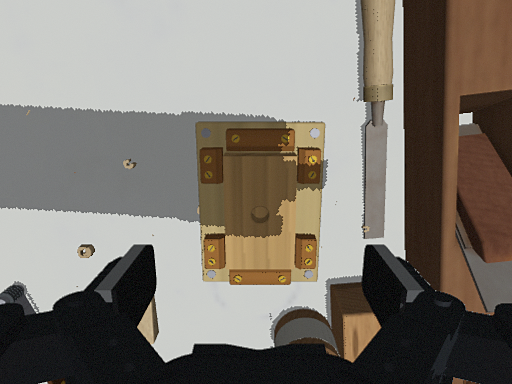

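The front is home: its top is at 28.0 mm, it is level, and the bore is at pixel (260,213), world (0.5476, 0.3615). On to the tongs.

To row units: -0.232 m / 0.8 = -0.29, -0.2 m / 0.8 = -0.25, -0.035 rad / 6.2832 = -0.0056.

move_arm(plan=[{"delta_pos":[-0.25,-0.29,0],"turn":[0,0,-0.0056],"fingers":0},{"delta_pos":[-0.25,-0.29,0],"turn":[0,0,-0.0056],"fingers":0},{"delta_pos":[-0.25,-0.29,0],"turn":[0,0,-0.0056],"fingers":0},{"delta_pos":[-0.25,-0.29,0],"turn":[0,0,-0.0056],"fingers":0},{"delta_pos":[-0.25,-0.29,0],"turn":[0,0,-0.0056],"fingers":0},{"delta_pos":[-0.25,-0.29,0],"turn":[0,0,-0.0056],"fingers":0},{"delta_pos":[-0.25,-0.29,0],"turn":[0,0,-0.0056],"fingers":0},{"delta_pos":[-0.25,-0.29,0],"turn":[0,0,-0.0056],"fingers":0},{"delta_pos":[-0.25,-0.29,0],"turn":[0,0,-0.0056],"fingers":0}])

```text
clock: 7.1
position: [0.4744, 0.0833, 0.172]
ee_rot: [0.415, 0.91, -0.0, -0.0]
ft_force: [-0.1, -0.4, 1.8]
grip_width: 0.999
grasp_force: 0.0
```

```bash
python3 - <<'E'
from h import *
o,c=wcam();P=cloud(c);hsv=cv2.cvtColor(c["color"],cv2.COLOR_RGB2HSV);S,H,V=hsv[...,1],hsv[...,0],hsv[...,2];Z=P[...,2]
print(o["position"],yaw(o),o["clock"])
m=((Z>.008)&(Z<.035)&(S>70)&((H<20)|(H>165))).astype(np.uint8)
n,l,st,ce=cv2.connectedComponentsWithStats(m)
for k in range(1,n):
    if st[k,4]>120:
        Q=P[l==k];print("brown",st[k],Q.mean(0),cv2.minAreaRect(Q[:,:2].astype(np.float32)))
m=((Z>.008)&(Z<.035)).astype(np.uint8)
n,l,st,ce=cv2.connectedComponentsWithStats(m)
for k in range(1,n):
    if st[k,4]>60:
        Q=P[l==k];print("raised",st[k],Q.mean(0),cv2.minAreaRect(Q[:,:2].astype(np.float32)))
cv2.imwrite("pics/w5.png",c["color"][...,::-1])
E
```

```text
[0.4744 0.0833 0.172 ] 40.938590939824536 7.1
brown [494   0  18  42 534] [0.5356 0.2979 0.016 ] ((0.5357720255851746, 0.2985897958278656), (0.011628719046711922, 0.030385911464691162), 59.92300796508789)
brown [ 382   70   37   74 1686] [0.5248 0.2026 0.0131] ((0.5236738324165344, 0.20463082194328308), (0.026640715077519417, 0.057733044028282166), 41.21882247924805)
brown [222 148  11  63 350] [0.4531 0.0673 0.0252] ((0.4539029896259308, 0.0659494698047638), (0.0044465321116149426, 0.05093559995293617), 35.07656478881836)
brown [283 148  11  63 348] [0.4913 0.1005 0.0254] ((0.4923914074897766, 0.09962062537670135), (0.004848227836191654, 0.05121194198727608), 47.92550277709961)
brown [ 431  195   74  120 5633] [0.6543 0.1533 0.0226] ((0.6630544066429138, 0.1503196507692337), (0.05149203911423683, 0.11149703711271286), 45.82020568847656)
raised [484   0  28  69 935] [0.5407 0.2934 0.0128] ((0.5418947339057922, 0.2926461696624756), (0.021518316119909286, 0.05131051689386368), 50.686527252197266)
raised [ 215   64   86  214 2933] [0.4724 0.0829 0.0216] ((0.47323668003082275, 0.08306902647018433), (0.0774436891078949, 0.18264725804328918), 40.74021530151367)
raised [ 382   68   38   76 2341] [0.5242 0.2031 0.0129] ((0.5233937501907349, 0.20543673634529114), (0.027174217626452446, 0.05930901691317558), 40.79541778564453)
raised [ 431  195   74  120 5854] [0.6535 0.1539 0.0226] ((0.6630268692970276, 0.1503789722919464), (0.051839638501405716, 0.11137177795171738), 45.522918701171875)
raised [ 280  295   71   61 3079] [0.6054 0.0142 0.0225] ((0.608221173286438, 0.012614898383617401), (0.06671474128961563, 0.053734585642814636), 29.381168365478516)
```

View pics/w5.png

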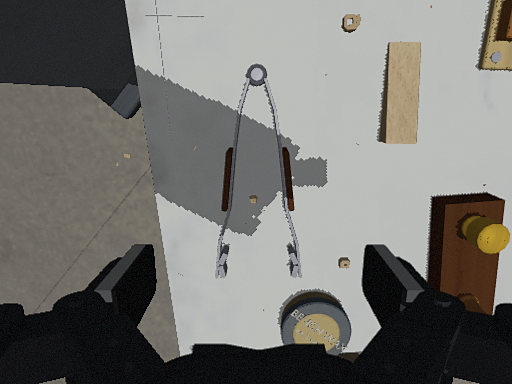

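The wrist view shows the tongs' heel at (257,75) and the scales at (227,179) and (288,179). The jaws are at (221,262) and (294,262), and the brass knob is at right (491,238). The gripper is well aligned.

To row units: 0.16 m / 0.8 = 0.2, 0.15 m / 0.8 = 0.1875, -0.006 rad / 6.2832 = -0.001.

move_arm(plan=[{"delta_pos":[0.0006,-0.0016,0.075],"turn":[0,0,-0.001],"fingers":0},{"delta_pos":[0.0006,-0.0016,0.15],"turn":[0,0,-0.001],"fingers":0},{"delta_pos":[0.0006,-0.0016,0.1875],"turn":[0,0,-0.001],"fingers":0},{"delta_pos":[0.0006,-0.0016,0.2],"turn":[0,0,-0.001],"fingers":0},{"delta_pos":[0.0006,-0.0016,0.2],"turn":[0,0,-0.001],"fingers":0},{"delta_pos":[0.0006,-0.0016,0.2],"turn":[0,0,-0.001],"fingers":0.2},{"delta_pos":[0.0006,-0.0016,0.2],"turn":[0,0,-0.001],"fingers":0.3},{"delta_pos":[0.0006,-0.0016,0.2],"turn":[0,0,-0.001],"fingers":0.35},{"delta_pos":[0.0006,-0.0016,0.2],"turn":[0,0,-0.001],"fingers":0.39},{"delta_pos":[0.0006,-0.0016,0.2],"turn":[0,0,-0.001],"fingers":0.39},{"delta_pos":[0.0006,-0.0016,0.2],"turn":[0,0,-0.001],"fingers":0.39}], force=50)

```text
clock: 8.52
position: [0.4744, 0.0824, 0.0137]
ee_rot: [0.413, 0.911, 0.001, 0.001]
ft_force: [-1.0, 0.7, 9.1]
grip_width: 0.615
grasp_force: 7.9
```

To row units: -0.1 m / 0.8 = -0.125, -0.06 m / 0.8 = -0.075.

move_arm(plan=[{"delta_pos":[0,0,-0.025],"turn":[0,0,0],"fingers":0.39},{"delta_pos":[0,0,-0.075],"turn":[0,0,0],"fingers":0.39},{"delta_pos":[0,0,-0.125],"turn":[0,0,0],"fingers":0.39},{"delta_pos":[0,0,-0.125],"turn":[0,0,0],"fingers":0.39},{"delta_pos":[0,0,-0.125],"turn":[0,0,0],"fingers":0.39},{"delta_pos":[0,0,-0.125],"turn":[0,0,0],"fingers":0.39}])

```text
clock: 9.28
position: [0.4723, 0.0818, 0.1112]
ee_rot: [0.413, 0.911, -0.001, -0.001]
ft_force: [0.0, -0.3, -1.5]
grip_width: 0.613
grasp_force: 5.4
```

```bash
python3 - <<'E'
from h import *
o,c=wcam();P=cloud(c);hsv=cv2.cvtColor(c["color"],cv2.COLOR_RGB2HSV);S,H,V=hsv[...,1],hsv[...,0],hsv[...,2];Z=P[...,2]
print(o["position"],yaw(o),o["clock"],o["joint_pos"],o["grip_width"],o["grasp_force"])
m=((Z>.07)&(Z<.16)).astype(np.uint8);m[330:]=0
n,l,st,ce=cv2.connectedComponentsWithStats(m)
for k in range(1,n):
    if st[k,4]>60:
        Q=P[l==k];print("raised",st[k],Q.mean(0),cv2.minAreaRect(Q[:,:2].astype(np.float32)))
cv2.imwrite("pics/w6.png",c["color"][...,::-1])
E
```

```text
[0.4723 0.0818 0.1112] 41.19627647364411 9.275 [-0.6295  0.1347  0.3889  2.0076 -0.0599  1.012   0.507 ] 0.6126354516792321 5.409775282605551
raised [   42    15   432   315 21944] [0.4588 0.0972 0.1317] ((0.4618759751319885, 0.10206115990877151), (0.09914324432611465, 0.1126217320561409), 5.942831516265869)
```

View pics/w6.png

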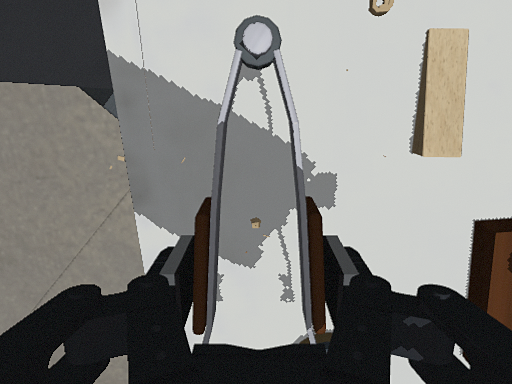

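The tongs hang level in the fingers, with the heel at (257,40) and the scales between the pads. Next, a better fix on the knob and on the heel relative to the TCP.

```bash
python3 - <<'E'
from h import *
o,c=wcam();P=cloud(c);R=Ro.from_quat(o["ee_rot"]).as_matrix()
for u,v in [(257,40),(288,90),(229,90),(300,180),(218,180),(312,260),(206,260)]:
    w=P[v-2:v+3,u-2:u+3].reshape(-1,3);w=w[w[:,2]>.08]
    if len(w):print(u,v,(np.median(w,0)-o["position"])@R)
for n in("top","scene"):
    c=camera(n);P=cloud(c);hsv=cv2.cvtColor(c["color"],cv2.COLOR_RGB2HSV)
    d=np.linalg.norm(P[...,:2]-[.639,.174],axis=-1)<.035
    m=(d&(hsv[...,1]>120)&(hsv[...,0]>17)&(hsv[...,0]<35)&(P[...,2]>.03)).astype(np.uint8)
    Q=P[m>0];print(n,len(Q),Q.mean(0),Q.max(0))
    t=Q[Q[:,2]>.045][:,:2].astype(np.float32);print(cv2.minEnclosingCircle(t),t.mean(0))
    ct=max(cv2.findContours(m,0,1)[0],key=cv2.contourArea);print(cv2.boundingRect(ct))
    e=cv2.minEnclosingCircle(ct);print(e,ray(c,*e[0],.045))
    W=P[...,2];wk=(np.linalg.norm(P[...,:2]-[.692,.121],axis=-1)<.03)&(W>.06);print("wood",P[wk].mean(0))
E
```

```text
257 40 [ 0.0848 -0.0006 -0.0115]
288 90 [ 0.0695  0.01   -0.0068]
229 90 [ 0.0695 -0.0103 -0.0068]
300 180 [ 0.0375  0.0152 -0.0069]
218 180 [ 0.0373 -0.0153 -0.0064]
312 260 [ 0.0073  0.0202 -0.0116]
206 260 [ 0.0068 -0.0203 -0.0108]
top 129 [0.6396 0.175  0.0509] [0.6548 0.187  0.058 ]
((0.6417941451072693, 0.17445358633995056), 0.013339368626475334) [0.6405 0.175 ]
(254, 111, 12, 14)
((259.5243835449219, 117.42682647705078), 6.594153881072998) [0.6414 0.1749 0.045 ]
wood [0.6942 0.1224 0.0718]
scene 82 [0.6319 0.1778 0.0463] [0.6455 0.1875 0.0561]
((0.6353085041046143, 0.17484794557094574), 0.012801207602024078) [0.633 0.177]
(214, 148, 9, 11)
((218.2796630859375, 152.82203674316406), 5.333848476409912) [0.6331 0.1761 0.045 ]
wood [0.6867 0.1239 0.0686]
```

```bash
python3 - <<'E'
from h import *
o,c=wcam();M=np.asarray(c["tool_from_camera"])
R=Ro.from_quat([.4145,.9100,0,0]).as_matrix();Rw=R@M[:3,:3];tw=R@M[:3,3]+[.4744,.0833,.172];c["R"]=Rw.T;c["t"]=-Rw.T@tw
im=cv2.imread("pics/w5.png");h=cv2.cvtColor(im,cv2.COLOR_BGR2HSV)
m=((h[...,1]>140)&(h[...,0]>18)&(h[...,0]<35)).astype(np.uint8);m[:,:440]=0;m[:190]=0;m[300:]=0
n,l,st,ce=cv2.connectedComponentsWithStats(m);k=1+st[1:,4].argmax();print(st[k],ce[k])
ct=cv2.findContours((l==k).astype(np.uint8),0,1)[0][0]
# head pixels: rightmost blob (top of the knob leans outward)
e=cv2.minEnclosingCircle(ct);print(e)
x,y,w,hh=cv2.boundingRect(ct)
for z in(.045,.05,.053):print(z,ray(c,x+w-hh/2,y+hh/2,z),ray(c,x+w-17,ce[k][1],z))
E
```

```text
[ 461  215   49   39 1304] [485.3865 233.7684]
((485.0, 232.5), 24.520498275756836)
0.045 [0.6403 0.1757 0.045 ] [0.6414 0.1774 0.045 ]
0.05 [0.6363 0.1749 0.05  ] [0.6373 0.1766 0.05  ]
0.053 [0.6338 0.1744 0.053 ] [0.6348 0.1761 0.053 ]
```

To row units: 0.107 m / 0.8 = 0.1338, 0.08 m / 0.8 = 0.1, -1.646 rad / 6.2832 = -0.262.

move_arm(plan=[{"delta_pos":[0,0.0125,-0.0125],"turn":[0,0,-0.0127],"fingers":0.39},{"delta_pos":[-0.005,0.025,-0.0125],"turn":[0,0,-0.0366],"fingers":0.39},{"delta_pos":[-0.01,0.0375,-0.0125],"turn":[0,0,-0.0621],"fingers":0.39},{"delta_pos":[-0.0163,0.05,-0.0125],"turn":[0,0,-0.0875],"fingers":0.39},{"delta_pos":[-0.0225,0.0625,-0.0125],"turn":[0,0,-0.113],"fingers":0.39},{"delta_pos":[-0.0288,0.075,-0.0125],"turn":[0,0,-0.1385],"fingers":0.39},{"delta_pos":[-0.035,0.0875,-0.0125],"turn":[0,0,-0.1639],"fingers":0.39},{"delta_pos":[-0.0413,0.1,-0.0125],"turn":[0,0,-0.1894],"fingers":0.39},{"delta_pos":[-0.0475,0.1125,-0.0125],"turn":[0,0,-0.2149],"fingers":0.39},{"delta_pos":[-0.0525,0.125,-0.0125],"turn":[0,0,-0.2387],"fingers":0.39},{"delta_pos":[-0.0575,0.1338,-0.0125],"turn":[0,0,-0.2562],"fingers":0.39},{"delta_pos":[-0.0575,0.1338,-0.0125],"turn":[0,0,-0.262],"fingers":0.39}])

```text
clock: 11.02
position: [0.5841, 0.1178, 0.1218]
ee_rot: [-0.387, 0.922, 0.0, -0.0]
ft_force: [-0.6, -0.1, -0.1]
grip_width: 0.613
grasp_force: 5.4
```

move_arm(plan=[{"delta_pos":[0,0,0],"turn":[0,0,0],"fingers":0.39},{"delta_pos":[0,0,0],"turn":[0,0,0],"fingers":0.39}])

```text
clock: 11.28
position: [0.5836, 0.1178, 0.1223]
ee_rot: [-0.386, 0.922, 0.0, -0.0]
ft_force: [-0.0, -0.1, -0.4]
grip_width: 0.611
grasp_force: 5.4
```

```bash
python3 - <<'E'
from h import *
o,c=wcam();P=cloud(c);R=Ro.from_quat(o["ee_rot"]).as_matrix();print(o["position"],yaw(o),o["clock"],o["joint_pos"],o["grip_width"],o["grasp_force"])
for u,v in [(257,40),(312,260),(206,260)]:
    w=P[v-2:v+3,u-2:u+3].reshape(-1,3);w=w[w[:,2]>.08]
    if len(w):print(u,v,(np.median(w,0)-o["position"])@R)
t=camera("top");s=camera("scene")
a=cv2.resize(t["color"][70:190,210:350,::-1],(400,343),interpolation=3)
b=cv2.resize(s["color"][90:230,150:310,::-1],(400,350),interpolation=3)[:343]
cv2.imwrite("pics/j1.png",np.hstack([a,b]))
E
```

```text
[0.5836 0.1178 0.1223] 135.41548803951773 11.275 [-0.4319  0.3606  0.1908  1.6947 -0.0755  1.0936  2.145 ] 0.611220780427841 5.410886221798137
257 40 [ 0.0843  0.     -0.0117]
312 260 [ 0.0066  0.0209 -0.0113]
206 260 [ 0.0064 -0.0199 -0.0112]
```

View pics/j1.png

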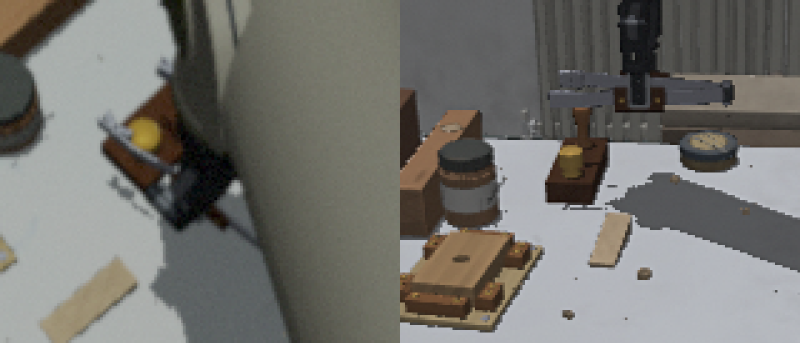

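```bash
python3 - <<'E'
from h import *
c=camera("top");P=cloud(c);o=get_obs()
R=Ro.from_quat(o["ee_rot"]).as_matrix()
L=(P-o["position"])@R
m=(np.abs(L[...,2]+.005)<.02)&(L[...,0]<-.04)&(L[...,0]>-.12)&(np.abs(L[...,1])<.05)
for s in(-1,1):
    q=L[m&(L[...,1]*s>0)]
    if len(q):print(s,len(q),"x",np.percentile(q[:,0],[2,50,98]),"y",np.percentile(q[:,1],[2,50,98]),"z",np.median(q[:,2]))
    e=q[q[:,0]<-.07];print(e.mean(0),len(e))
print("knob in tool",(np.array([.639,.1748,.045])-o["position"])@R,"top only",(np.array([.6410,.1748,.045])-o["position"])@R)
E
```

```text
-1 37 x [-0.0927 -0.0871 -0.0809] y [-0.0318 -0.0259 -0.0235] z -0.007009553603489729
[-0.0871 -0.0267 -0.0032] 37
1 119 x [-0.0923 -0.0719 -0.0419] y [0.0244 0.029  0.0333] z -0.005316293560571942
[-0.0814  0.0297 -0.0047] 67
knob in tool [-0.0793  0.0006  0.0774] top only [-0.0807 -0.0009  0.0774]
```

To row units: 0.076 m / 0.8 = 0.095, 0.07 m / 0.8 = 0.0875.

move_arm(plan=[{"delta_pos":[0,0,0.0375],"turn":[0,0,0],"fingers":0.39},{"delta_pos":[0,0,0.0688],"turn":[0,0,0],"fingers":0.39},{"delta_pos":[0,0,0.0875],"turn":[0,0,0],"fingers":0.39},{"delta_pos":[0,0,0.095],"turn":[0,0,0],"fingers":0.39},{"delta_pos":[0,0,0.095],"turn":[0,0,0],"fingers":0.39},{"delta_pos":[0,0,0.095],"turn":[0,0,0],"fingers":0.39}])

```text
clock: 12.22
position: [0.5846, 0.118, 0.0472]
ee_rot: [-0.387, 0.922, -0.0, 0.001]
ft_force: [0.5, -0.2, -1.2]
grip_width: 0.613
grasp_force: 5.4
```

```bash
python3 - <<'E'
from h import *
o=get_obs();print(o["position"],yaw(o),o["ft_force"],o["grip_width"],o["grasp_force"])
R=Ro.from_quat(o["ee_rot"]).as_matrix()
t=camera("top");s=camera("scene")
for n,c in(("top",t),("scene",s)):
    P=cloud(c);L=(P-o["position"])@R;h=cv2.cvtColor(c["color"],cv2.COLOR_RGB2HSV)
    m=(h[...,1]>120)&(h[...,0]>17)&(h[...,0]<35)&(np.linalg.norm(L[...,:2]-[-.08,0],axis=-1)<.02)&(P[...,2]>.03)
    print(n,"knob",L[m].mean(0),m.sum(),np.percentile(L[m],[2,98],axis=0).ravel())
    g=(h[...,1]<60)&(L[...,0]<-.07)&(L[...,0]>-.12)&(np.abs(L[...,1])<.05)&(P[...,2]>.035)
    for q in(-1,1):
        e=L[g&(L[...,1]*q>0)]
        if len(e):print(q,len(e),e.mean(0),np.percentile(e,[2,98],axis=0).ravel())
a=cv2.resize(t["color"][85:165,225:315,::-1],(400,356),interpolation=3)
b=cv2.resize(s["color"][110:190,180:270,::-1],(400,356),interpolation=3)
cv2.imwrite("pics/j2.png",np.hstack([a,b]))
E
```

```text
[0.5846 0.118  0.0472] 135.49466290775774 [ 0.4862 -0.1929 -1.1847] 0.612964256874994 5.410421653068624
top knob [-0.0794  0.0007 -0.0037] 128 [-0.0916 -0.0116 -0.0093 -0.0687  0.0112  0.0104]
-1 31 [-0.0874 -0.0268 -0.0042] [-0.0937 -0.0323 -0.0104 -0.0812 -0.0234  0.0083]
1 58 [-0.0815  0.0294 -0.0042] [-0.0929  0.0229 -0.0108 -0.0707  0.0331  0.0086]
scene knob [-0.0757  0.0054 -0.0042] 37 [-0.0862 -0.0068 -0.0081 -0.0654  0.0128  0.0027]
-1 30 [-0.0804 -0.0247 -0.0041] [-0.0911 -0.0334 -0.0092 -0.0704 -0.0189  0.0025]
1 55 [-0.0804  0.033  -0.0006] [-0.0899  0.029  -0.0092 -0.0709  0.0382  0.0088]
```

View pics/j2.png

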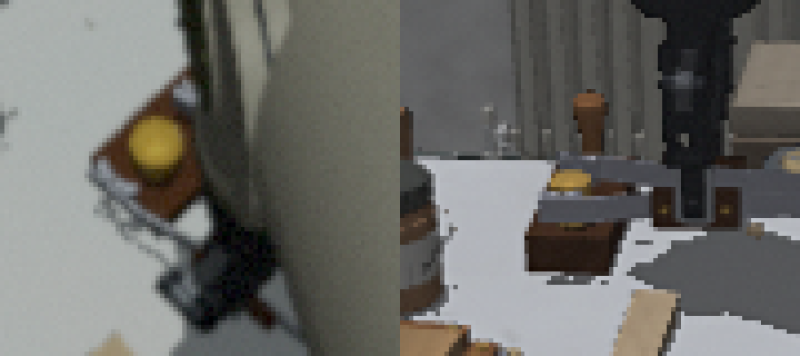

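The jaws straddle the brass head, seen at top-crop (156,148) and side-crop (570,182), and sit at head height. Closing.

move_arm(plan=[{"delta_pos":[0,0,0],"turn":[0,0,0],"fingers":0.43},{"delta_pos":[0,0,0],"turn":[0,0,0],"fingers":0.47},{"delta_pos":[0,0,0],"turn":[0,0,0],"fingers":0.51},{"delta_pos":[0,0,0],"turn":[0,0,0],"fingers":0.55},{"delta_pos":[0,0,0],"turn":[0,0,0],"fingers":0.6},{"delta_pos":[0,0,0],"turn":[0,0,0],"fingers":1},{"delta_pos":[0,0,0],"turn":[0,0,0],"fingers":1},{"delta_pos":[0,0,0],"turn":[0,0,0],"fingers":1}], force=45)

```text
clock: 13.32
position: [0.5841, 0.1178, 0.0464]
ee_rot: [-0.387, 0.922, -0.0, 0.0]
ft_force: [-0.1, -0.2, 0.6]
grip_width: 0.43
grasp_force: 46.1
```

To row units: -0.09 m / 0.8 = -0.1125, -0.075 m / 0.8 = -0.0938.

move_arm(plan=[{"delta_pos":[0,0,-0.01],"turn":[0,0,0],"fingers":1},{"delta_pos":[0,0,-0.025],"turn":[0,0,0],"fingers":1},{"delta_pos":[0,0,-0.0438],"turn":[0,0,0],"fingers":1},{"delta_pos":[0,0,-0.0688],"turn":[0,0,0],"fingers":1},{"delta_pos":[0,0,-0.0938],"turn":[0,0,0],"fingers":1},{"delta_pos":[0,0,-0.1125],"turn":[0,0,0],"fingers":1},{"delta_pos":[0,0,-0.1125],"turn":[0,0,0],"fingers":1},{"delta_pos":[0,0,-0.1125],"turn":[0,0,0],"fingers":1}])

```text
clock: 14.32
position: [0.5835, 0.1178, 0.1357]
ee_rot: [-0.387, 0.922, 0.0, -0.0]
ft_force: [-0.8, 0.0, -2.0]
grip_width: 0.432
grasp_force: 45.9
```

```bash
cat > k.py <<'E'
from h import *
o=get_obs();print(o["clock"],o["position"],yaw(o),o["ft_force"],o["grip_width"],o["grasp_force"],o["joint_pos"])
R=Ro.from_quat(o["ee_rot"]).as_matrix()
for n in("top","scene"):
    c=camera(n);P=cloud(c);L=(P-o["position"])@R;h=cv2.cvtColor(c["color"],cv2.COLOR_RGB2HSV)
    m=(h[...,1]>120)&(h[...,0]>17)&(h[...,0]<35)&(np.linalg.norm(L[...,:2]-[-.08,0],axis=-1)<.03)&(np.abs(L[...,2])<.05)
    if m.sum():print(n,"knob tool",L[m].mean(0),m.sum(),np.percentile(L[m],[2,98],axis=0).ravel(),"world",P[m].mean(0))
E
python3 k.py
```

```text
14.325 [0.5835 0.1178 0.1357] 135.51271814796215 [-0.839   0.0045 -2.0329] 0.4320209404678743 45.88237524032593 [-0.4339  0.3472  0.1927  1.682  -0.0726  1.1203  2.1445]
top knob tool [-0.0776  0.0009 -0.0047] 120 [-0.0882 -0.009  -0.0091 -0.0681  0.0107  0.0089] world [0.6372 0.1738 0.1403]
scene knob tool [-0.0768  0.0062  0.0131] 56 [-0.0871 -0.0029 -0.0075 -0.0647  0.012   0.0371] world [0.6329 0.177  0.1225]
```

To row units: 0.196 m / 0.8 = 0.245, -0.07 m / 0.8 = -0.0875.

move_arm(plan=[{"delta_pos":[0,0.01,-0.0188],"turn":[0,0,0],"fingers":1},{"delta_pos":[-0.01,0.0313,-0.025],"turn":[0,0,0],"fingers":1},{"delta_pos":[-0.02,0.0563,-0.025],"turn":[0,0,0],"fingers":1},{"delta_pos":[-0.03,0.085,-0.025],"turn":[0,0,0],"fingers":1},{"delta_pos":[-0.04,0.115,-0.025],"turn":[0,0,0],"fingers":1},{"delta_pos":[-0.0513,0.145,-0.025],"turn":[0,0,0],"fingers":1},{"delta_pos":[-0.0625,0.175,-0.025],"turn":[0,0,0],"fingers":1},{"delta_pos":[-0.0725,0.2038,-0.025],"turn":[0,0,0],"fingers":1},{"delta_pos":[-0.0813,0.2275,-0.025],"turn":[0,0,0],"fingers":1},{"delta_pos":[-0.0875,0.245,-0.025],"turn":[0,0,0],"fingers":1},{"delta_pos":[-0.0875,0.245,-0.025],"turn":[0,0,0],"fingers":1},{"delta_pos":[-0.0875,0.245,-0.025],"turn":[0,0,0],"fingers":1}])

```text
clock: 15.92
position: [0.4937, 0.3042, 0.1563]
ee_rot: [-0.386, 0.922, -0.0, 0.0]
ft_force: [0.6, 0.3, -1.6]
grip_width: 0.425
grasp_force: 45.9
```

```bash
python3 k.py
```

```text
15.925 [0.4937 0.3042 0.1563] 135.43893075589313 [ 0.6026  0.2781 -1.6173] 0.42541490839447726 45.89115858078003 [-0.7024  0.2935  0.0844  1.6983 -0.0261  1.1509  1.753 ]
scene knob tool [-0.0762  0.0055  0.0124] 81 [-0.0859 -0.0042 -0.008  -0.0653  0.0108  0.0369] world [0.5433 0.3623 0.1439]
```

move_arm(plan=[{"delta_pos":[0,0.0013,0.015],"turn":[0,0,0],"fingers":1},{"delta_pos":[0,0.0013,0.0338],"turn":[0,0,0],"fingers":1},{"delta_pos":[0,0.0013,0.0475],"turn":[0,0,0],"fingers":1},{"delta_pos":[0,0.0013,0.0538],"turn":[0,0,0],"fingers":1},{"delta_pos":[0,0.0013,0.0538],"turn":[0,0,0],"fingers":1},{"delta_pos":[0,0.0013,0.0538],"turn":[0,0,0],"fingers":1},{"delta_pos":[0,0.0013,0.0538],"turn":[0,0,0],"fingers":1},{"delta_pos":[0,0.0013,0.0538],"turn":[0,0,0],"fingers":1}])

```text
clock: 17.02
position: [0.4926, 0.3059, 0.1136]
ee_rot: [-0.387, 0.922, 0.0, 0.0]
ft_force: [0.1, 0.3, -1.7]
grip_width: 0.428
grasp_force: 45.9
```

```bash
python3 k.py; python3 - <<'E'
from h import *
s=camera("scene");P=cloud(s);h=cv2.cvtColor(s["color"],cv2.COLOR_RGB2HSV)
m=(h[...,1]>120)&(h[...,0]>17)&(h[...,0]<35)&(np.linalg.norm(P[...,:2]-[.545,.361],axis=-1)<.025)&(P[...,2]>.045)
v,u=np.where(m);print("brass px",u.min(),u.max(),v.min(),v.max(),"z",P[m][:,2].min(),P[m][:,2].max())
lo=m&(P[...,2]<.085);hi=m&(P[...,2]>.1);print("low",P[lo].mean(0) if lo.any() else None,"high",P[hi].mean(0))
# front edges of the board in jig still at z .028
f=(np.abs(P[...,2]-.028)<.004)&(h[...,1]>50)&(np.linalg.norm(P[...,:2]-[.5476,.3615],axis=-1)<.055);print("front z",np.median(P[f][:,2]),f.sum())
for n,q in(("wood",(.6925,.122)),):
    w=(np.linalg.norm(P[...,:2]-q,axis=-1)<.03)&(P[...,2]>.06);print(n,P[w].mean(0) if w.any() else None)
cv2.imwrite("pics/fin.png",cv2.resize(s["color"][90:270,130:330,::-1],(666,600),interpolation=3))
E
```

```text
17.025 [0.4926 0.3059 0.1136] 135.50586064107742 [ 0.1039  0.3109 -1.6591] 0.42774207270159514 45.8899587392807 [-0.7013  0.3361  0.0799  1.7397 -0.0302  1.0664  1.7537]
scene knob tool [-0.076   0.0057  0.0096] 75 [-0.0884 -0.0045 -0.0073 -0.0656  0.0132  0.0372] world [0.5418 0.3641 0.1041]
brass px 165 175 156 176 z 0.07393337733166286 0.12214495056781216
low [0.5419 0.3651 0.0795] high [0.5426 0.3633 0.1192]
front z 0.027335714830143562 560
wood [0.6874 0.1237 0.0686]
```

View pics/fin.png

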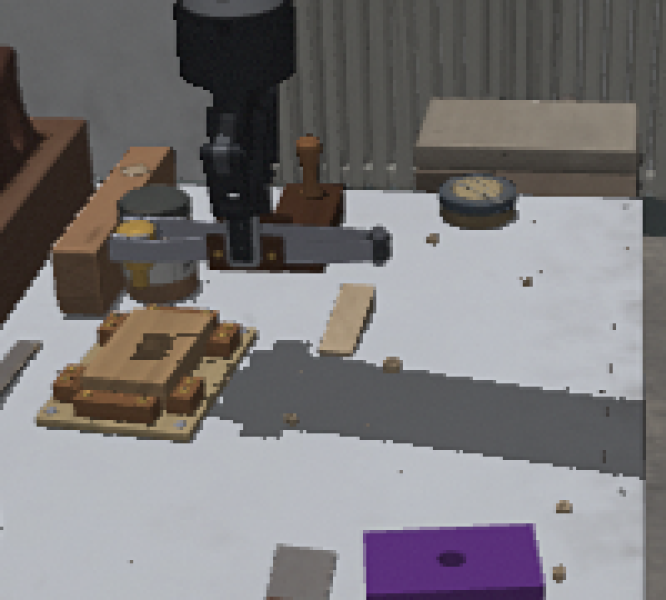

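The final view shows the knob upright in the tongs at (137,235), above the front in the jig. The wooden knob, at (308,165), and the bystanders are undisturbed. Handing in.

```bash
python3 -c "
from h import *
print(hand_in())"
```

```text
the job is handed in; nothing more can be done
None
```

I handed the job in: the drawer front is home in the jig, and the squeezed tongs hold the brass knob spigot down over its bore, about 45 mm clear of the wood; the hand-in returned no verdict.

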